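Seat the steel bench block in the V-stop

ROBOT

A 6-joint arm with a two-finger parallel gripper is mounted at the origin on the work surface. World frame = base frame: x ahead of the robot, y to its left, z up, the work surface at z = 0. Lengths are in m, angles in rad, forces in N, time in s.
With the tool pointing down it reaches from about 0.325 to 0.9 m from the base axis. Payload 3.5 kg.
Tool frame: the origin (TCP) lies at the very end of the fingers, on their centre line; the grasp point (between the pads) lies 19 mm behind it; z points along the fingers, y is the line along which they close (so a half turn about z gives the same grasp; the last joint's range is limited). The gripper opens to 85 mm and grips with 20 to 120 N. Pads are 22 mm wide; open, the fingers measure 114 mm over their backs; the gripper's body (76 mm by 85 mm) begins 54 mm behind the grasp point. The pads swing forward as they close: fully open they stand 13 mm farther back than shut.
Start: joints at [1.068, 0.276, -0.026, 1.268, 0, 1.467], TCP at [0.243, 0.576, 0.231] pointing down, gripper open.
Joint ranges: [-3.12, 3.12], [-0.85, 1.88], [-1.08, 1.24], [-1.95, 2.15], [-1.57, 1.53], [-3.14, 3.14]. Speed limits (rad/s): [2.57, 2.57, 3.14, 3.14, 3.14, 3.14].

INTERFACE

Orientations are given as a unit quaternion [x, y, z, w].
In Python, from station import bot gives the robot as it stands. Calls block until the motion is done:
- bot.reach(position, orientation): joint-space move of the TCP to a pose.
- bot.move_linear(position, attitude=None, rate=0.15, guard=None): straight line of the TCP; attitude=None keeps the orientation; rate is the mean speed in m/s. With guard (N) it stops when the force on the tool has changed by that much, and returns True; else False.
- bot.goto_joints(angles): joint-space move.
- bot.grip(opening, grasp_force=None): finger opening in m; grasp_force is the grip in N (None keeps the last); returns when the fingers have stopped.
- bot.pause(seconds).
- bot.solve_ik(position, orientation): joint angles nearest the present ones, or None.
- bot.read_camera(name): name is "scene" or "side" or "wrist"; returns (picture, depth): 420x560x3 uint8, red, green, blue; 420x560 float32, m along the optical axis (not along the pixel's ray), 0 where there is no reading.
- bot.calibration(name): a dict with "mtx" (3x3 intrinsics, pixels), "D" ([k1, k2, p1, p2, k3] as OpenCV has them; the pictures are not rectified), "extrinsics" (4x4, takes a point from world to camera coordinates). Camera axes: x right, y up, looking along -z (the intrinsics and any distortion apply to the point x, -y, -z); pixel columns grow to the right and rows downward; lengths in m; the calibration is good to about 2 mm. A picture is of the moment at which its call begins: read the wrist's pose just before it. calibration takes no time and is no camera call; for the wrist camera it gives the pose at the moment of the call.
A pose or a line that the arm cannot do raises bot.PlanningError and nothing moves.
- bot.close_job(): hands the job in; it is judged then, once.
Readings, each from a call of its own:
- bot.read_t(): time.
- bot.read_q(): joint angles.
- bot.read_dq(): joint speeds.
- bot.read_joint_efforts(): joint torques, N m.
- bot.read_eef_pos(): TCP position.
- bot.read_tool_rot(): TCP orientation.
- bot.read_ft_force(): force on the tool from outside, world axes, zero at the start.
- bot.read_torque(): the same for the moment, N m.
- bot.read_opening(): finger opening in m.
- bot.read_grasp_force(): force on a finger pad.
Only numpy, scipy, OpenCV 4.12 (cv2) and the standard library are available. Lean on these libraries where they do the work, as an engineer would, in place of code of your own. Each camera call takes 0.05 s, during which the arm holds its last target. There are 200 camera calls.

TASK

On the jeweller's bench, push the round steel bench block (the grey one with the black rubber foot, not the brass tin) along the bench top into the wooden V-stop until it is fully home against both rails, then let go and back away. Keep it flat on the bench, sliding, never lifted or tipped, and leave the brass tin and the bur box where they are.

Things in the scene. Friction and masses are not known exactly. Their poses are not given: they have to be found in the camera images.
- bench_block: Loose round steel block, polished grey with a black rubber foot 6 mm high, 60 mm in diameter and 28 mm high, about 0.55 kg, standing flat on the bench; sliding it takes about 3 to 9 N. Origin at its centre, half-way up (14 mm above the bench); z is up; its yaw does not matter.
- seat (a point): Block centre when fully home in the V-stop, 14 mm above the bench. V-stop: dark wood, fixed; two rails 22 mm high, 18 thick, each 30 degrees from the middle line. Site x is the middle line, pointing into the V; y left. Inner faces would meet 60 mm ahead (+x); the mouth, 120 mm wide, is 46 mm back (-x). The block starts about 160 mm back, 70 mm to one side; a straight push here clears the mouth.
- tin: Bystander: loose round brass tin with a lid and a small knob on top, 60 mm in diameter, 28 mm high plus an 8 mm knob. It stands beside the bench block, on the other side of the middle line. Origin at its centre, 14 mm above the bench.
- bur_box: Bystander: loose wooden box with rows of thin burs standing in its cork top, 70 x 90 mm and 50 mm high plus 16 mm of burs, standing to one side of the V-stop. Origin at its centre, 25 mm above the bench.
Not all that is in view belongs to the job. Of the things like the bench_block, leave any that is purple or turquoise; of the rest the smaller one is meant.

How it is judged:
By the outcome, as a careful person would: the job done as asked, in the order asked, and still so for the second after the job is handed in, with the robot touching nothing.
It also fails if it takes over 32 s, if anything falls off the work surface, if the arm or the gripper's body presses on something with over 40 N, if the wrist force passes 120 N, or if a joint passes its speed limit or range.

## Working session

There is one attempt and no reset: what is moved stays moved. The work goes in short steps, each a Python script; the robot and the scene stay as the last script left them, time stands still between calls to the robot, and variables do not carry over. Pictures are saved under pics/ and viewed, at most 10 in all, crops included, and the job is handed in when it is done.

```bash
mkdir -p pics; ls; python3 - <<'E'
from station import bot
import cv2,numpy as np
for n in("scene","side"):
    p,d=bot.read_camera(n); np.savez(f"{n}.npz",p=p,d=d)
    cv2.imwrite(f"pics/{n}.png",p[:,:,::-1])
    c=bot.calibration(n); print(n,c["mtx"],c["D"],c["extrinsics"], (d>0).mean())
print(bot.read_t(),bot.read_tool_rot())
E
```

```text
pics
scene [[422.07826646   0.         280.70194715]
 [  0.         422.07826646 202.09088289]
 [  0.           0.           1.        ]] [0.04292251 0.         0.         0.         0.        ] [[ 0.61448884  0.78882907  0.01233516 -0.41278382]
 [-0.45742218  0.34350052  0.820227    0.17746525]
 [ 0.64278177 -0.50966272  0.57190515 -1.13833997]
 [ 0.          0.          0.          1.        ]] 0.9962755102040817
side [[397.84777377   0.         272.36130659]
 [  0.         397.84777377 209.82105282]
 [  0.           0.           1.        ]] [-0.0754001  0.         0.         0.         0.       ] [[-0.99635085 -0.08328118 -0.01868754  0.57277292]
 [ 0.05073176 -0.75391716  0.65500778 -0.00211752]
 [-0.06863868  0.65166951  0.75539101 -0.98756151]
 [ 0.          0.          0.          1.        ]] 0.996062925170068
0.1 [ 1.98555409e-01  9.80089109e-01 -9.86824912e-04 -3.37240456e-04]
```

View pics/scene.png

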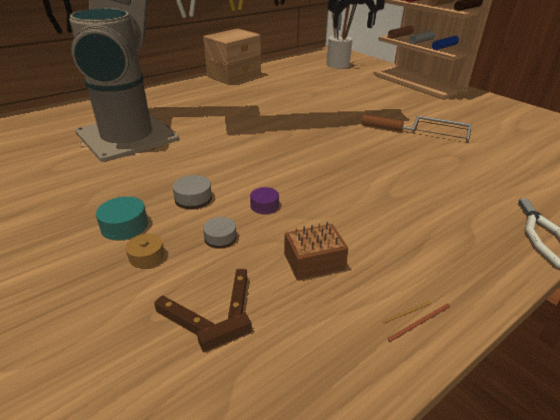

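View pics/side.png

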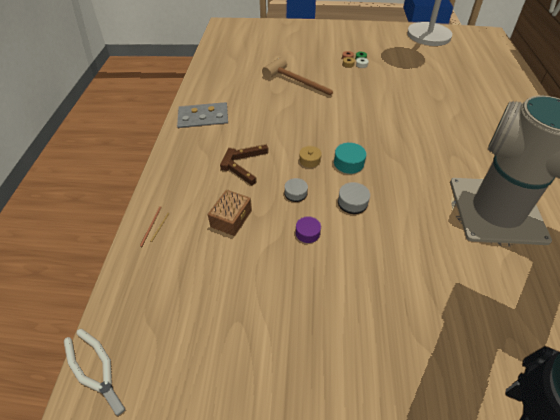

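Scene picture: the small grey block is at (220,232), the large grey one at (192,191), purple at (265,200), turquoise at (122,218) and the brass tin at (145,250). The V-stop is at about (215,315) and the bur box at (316,250). In the side view, the small grey block is at (296,190), the large grey at (354,198), the tin at (310,156) and the V-stop at (240,160).

Lookalikes: the large grey, purple and turquoise blocks and the tin. I choose the smaller grey one at scene (220,232).

```bash
cat > h.py <<'E'
import cv2,numpy as np
def cloud(d,c):
    h,w=d.shape; uv=np.stack(np.meshgrid(np.arange(w),np.arange(h)),-1).reshape(-1,1,2).astype(float)
    n=cv2.undistortPoints(uv,c["mtx"],np.array(c["D"]))[:,0]
    z=d.reshape(-1,1); pc=np.hstack([n[:,:1]*z,-n[:,1:]*z,-z])
    E=np.array(c["extrinsics"]); return ((pc-E[:3,3])@E[:3,:3]).reshape(h,w,3)
def ray(uv,c,z):
    n=cv2.undistortPoints(np.array(uv,float).reshape(-1,1,2),c["mtx"],np.array(c["D"]))[:,0]
    E=np.array(c["extrinsics"]); o=-E[:3,:3].T@E[:3,3]
    v=np.c_[n[:,0],-n[:,1],-np.ones(len(n))]@E[:3,:3]
    return o+v*((z-o[2])/v[:,2])[:,None]
E
python3 - <<'E'
from station import bot
from h import *
crops=[]
for n,box in(("scene",(90,165,270,190)),("side",(170,125,210,120))):
    f=np.load(n+".npz");p,d=f["p"],f["d"];c=bot.calibration(n);P=cloud(d,c)
    seeds={"scene":dict(small=(220,227),big=(192,186),purple=(265,196),turq=(122,211),tin=(145,252)),
           "side":dict(small=(296,187),big=(354,193),purple=(308,227),turq=(350,153),tin=(303,156))}[n]
    flat=(P[:,:,2]>.012)&(P[:,:,2]<.075)
    k,L,st,ce=cv2.connectedComponentsWithStats(flat.astype(np.uint8))
    for s,(u,v) in seeds.items():
        l=L[v,u]; q=P[L==l]; zt=np.percentile(q[:,2],90); t=q[(abs(q[:,2]-P[v,u,2])<.003)]
        (x,y),r=cv2.minEnclosingCircle(t[:,:2].astype(np.float32)); print(n,s,l,len(t),P[v,u].round(4),"circ",round(x,4),round(y,4),"r",round(r,4))
    print("bench z",np.median(P[280:300,300:320,2]) if n=="scene" else np.median(P[300:320,250:270,2]))
    # topdown
    x,y,w,h=box; crops.append(cv2.resize(p[y:y+h,x:x+w,::-1],(540,int(540*h/w))))
    np.save(n+"_P.npy",P)
cv2.imwrite("pics/crop.png",np.vstack(crops)[:,:] if sum(c.shape[0] for c in crops)<=600 else cv2.resize(np.vstack(crops),None,fx=600/sum(c.shape[0] for c in crops),fy=600/sum(c.shape[0] for c in crops)))
E
```

```text
scene small 28 543 [ 0.5188 -0.023   0.0267] circ 0.517 -0.0235 r 0.032
scene big 24 614 [ 0.3772 -0.0034  0.0359] circ 0.3712 -0.0015 r 0.0409
scene purple 25 397 [0.487  0.1028 0.0273] circ 0.4828 0.1038 r 0.0306
scene turq 26 907 [ 0.3855 -0.1516  0.0419] circ 0.3752 -0.1508 r 0.0438
scene tin 30 644 [ 0.504  -0.1602  0.0291] circ 0.4833 -0.155 r 0.0326
bench z -2.6903088778447826e-05
side small 19 277 [ 0.5155 -0.019   0.0302] circ 0.516 -0.025 r 0.0305
side big 21 302 [ 0.3701 -0.0037  0.0344] circ 0.3697 -0.0023 r 0.0395
side purple 26 346 [0.4817 0.1066 0.0272] circ 0.482 0.104 r 0.0312
side turq 16 487 [ 0.374  -0.1491  0.0393] circ 0.3722 -0.1511 r 0.0444
side tin 18 236 [ 0.5015 -0.1382  0.0307] circ 0.4823 -0.1544 r 0.031
bench z 0.0002537564271828607
```

View pics/crop.png

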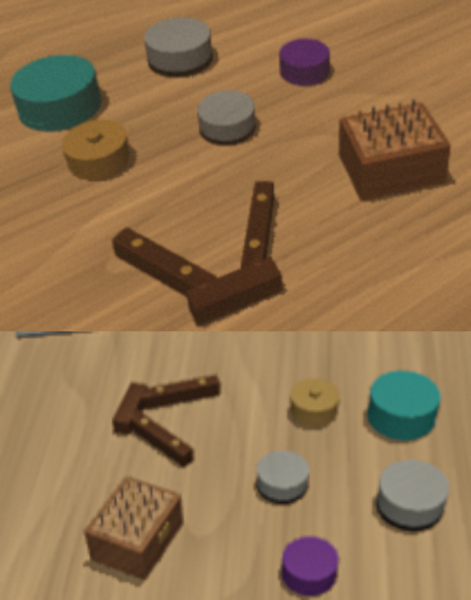

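The crop confirms it: the small grey block with the dark foot is at (225,115) in the top half, has a 30 mm radius and sits at (0.5165,-0.024), the same in both views. Next I'll measure the V-stop.

```bash
python3 - <<'E'
from station import bot
from h import *
rows=[]
for n,roi in(("scene",(150,262,255,350)),("side",(215,138,275,190))):
    f=np.load(n+".npz");p=f["p"];c=bot.calibration(n);P=np.load(n+"_P.npy")
    g=p[:,:,:].max(2); z=P[:,:,2]
    m=np.zeros(g.shape,bool); x0,y0,x1,y1=roi
    m[y0:y1,x0:x1]=(z[y0:y1,x0:x1]>.006)
    print(n,"z hist",np.histogram(z[m],bins=[.006,.01,.014,.018,.02,.022,.024,.026,.03,.04,.05,.06]))
    t=m&(abs(z-.022)<.004); q=P[t][:,:2]
    # topdown raster 2000 px/m
    X=(P[m][:,:3]); 
    S=2500; im=np.full((480,480,3),255,np.uint8); o=np.array([.53,-.19])
    for (x,y,zz) in X:
        i,j=int((x-o[0])*S),int((y-o[1])*S)
        if 0<=i<480 and 0<=j<480:
            cv2.circle(im,(i,479-j),2,(0,0,255) if zz<.018 else (0,160,0) if zz<.026 else (255,0,0),-1)
    for k in range(0,10):
        cv2.putText(im,f"{o[0]+k*.02:.2f}",(k*50,475),0,.4,(0,0,0)); cv2.putText(im,f"{o[1]+k*.02:.2f}",(0,479-k*50),0,.4,(0,0,0))
    rows.append(im)
cv2.imwrite("pics/top.png",cv2.resize(np.hstack(rows),(800,400)))
E
```

```text
scene z hist (array([ 190,  178,  198,  105,  822, 1057,   24,    0,    0,    0,    0]), array([0.006, 0.01 , 0.014, 0.018, 0.02 , 0.022, 0.024, 0.026, 0.03 ,
       0.04 , 0.05 , 0.06 ]))
side z hist (array([ 79,  88,  63,  49, 118, 244, 118,  16,   0,   0,   1]), array([0.006, 0.01 , 0.014, 0.018, 0.02 , 0.022, 0.024, 0.026, 0.03 ,
       0.04 , 0.05 , 0.06 ]))
```

View pics/top.png

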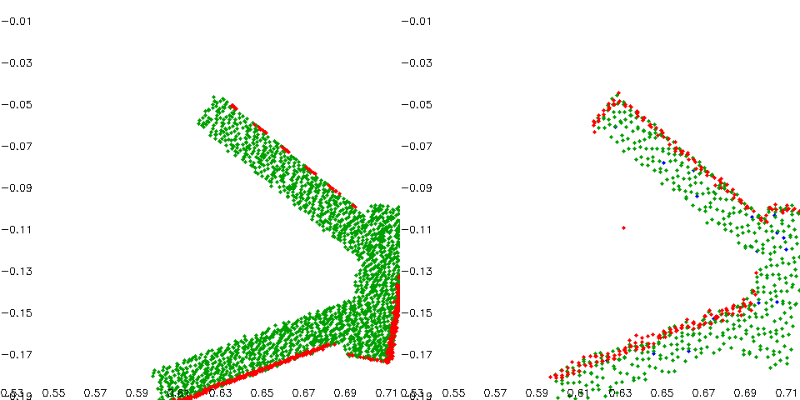

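```bash
cat >> h.py <<'E'
from scipy.spatial.transform import Rotation as Ro
def pose(yaw,flip):
    y=np.array([-np.sin(yaw),np.cos(yaw),0])*(-1 if flip else 1); z=np.array([0,0,-1.]);x=np.cross(y,z)
    return Ro.from_matrix(np.c_[x,y,z]).as_quat()
E
python3 - <<'E'
from station import bot
from h import *
res=[]
for n in("scene","side"):
    P=np.load(n+"_P.npy").reshape(-1,3); q=P[(P[:,2]>.012)&(P[:,2]<.028)]
    q=q[(q[:,0]>.59)&(q[:,0]<.72)&(q[:,1]>-.20)&(q[:,1]<-.04)]
    L=[]
    for up,xr in((1,(.628,.688)),(0,(.608,.688))):
        pts=[]
        for x in np.arange(xr[0],xr[1],.003 if n=="scene" else .005):
            s=q[(q[:,0]>=x)&(q[:,0]<x+(.003 if n=="scene" else .005))]
            s=s[(s[:,1]>-.122) if up else (s[:,1]<-.137)]
            if len(s): i=(s[:,1].argmin() if up else s[:,1].argmax()); pts.append(s[i,:2])
        pts=np.array(pts,np.float32)
        vx,vy,x0,y0=cv2.fitLine(pts,cv2.DIST_HUBER,0,.001,.001).ravel(); L.append((vx,vy,x0,y0)); 
    a=[np.arctan2(l[1],l[0]) for l in L]; A=np.array([[-l[1],l[0]] for l in L]); b=np.array([-l[1]*l[2]+l[0]*l[3] for l in L])
    ap=np.linalg.solve(A,b); yaw=np.mean(a); d=np.array([np.cos(yaw),np.sin(yaw)])
    print(n,"angles",np.degrees(a),"yaw",np.degrees(yaw),"apex",ap,"seat",ap-.06*d); res.append((ap-.06*d,yaw))
seat=np.mean([r[0] for r in res],0);yaw=np.mean([r[1] for r in res])
d=np.array([np.cos(yaw),np.sin(yaw)]);l=np.array([-d[1],d[0]]);B=np.array([.5165,-.024])
print("block in site",(B-seat)@d,(B-seat)@l,"tin",(np.array([.483,-.155])-seat)@d,(np.array([.483,-.155])-seat)@l)
np.savez("v.npz",seat=seat,yaw=yaw,B=B)
for f in(0,1):
    for p in (B-.065*d, seat-.03*d): print(f,bot.solve_ik([*p,.005],pose(yaw,f)))
E
```

```text
scene angles [-39.571102  20.149975] yaw -9.710564 apex [ 0.718492   -0.13446909] seat [ 0.65935165 -0.12434883]
side angles [-39.497673  19.246391] yaw -10.125641 apex [ 0.7181538  -0.13526441] seat [ 0.6590883  -0.12471597]
block in site -0.1579027615198463 0.07444780290979958 tin -0.16833861759394106 -0.06036444974582577
0 [-0.17127126  0.22354228 -0.64815024  0.69910381  0.          0.00183229]
0 [-0.28815847  0.49549394 -0.22781216  0.84749023  0.         -0.11505492]
1 [-0.17127126  0.22354228 -0.64815024  0.69910381  0.         -3.13976036]
1 [-0.28815847  0.49549394 -0.22781216  0.84749023  0.          3.02653774]
```

Angles are 59° apart and the block sits at (-158,+74) mm in the site frame, both as described. I'll make the approach and the first leg now, with the fingers 44 mm apart as a cradle behind the block.

```bash
python3 - <<'E'
from station import bot
from h import *
v=np.load("v.npz");seat,yaw,B=v["seat"],float(v["yaw"]),v["B"]
d=np.array([np.cos(yaw),np.sin(yaw)]);l=np.array([-d[1],d[0]]);q=pose(yaw,0)
s=lambda a,b,z:[*(seat+a*d+b*l),z]
a,b=(B-seat)@d,(B-seat)@l
bot.grip(.044)
bot.reach(s(a-.06,b,.16),q)
print(bot.read_eef_pos(),bot.read_opening())
print(bot.move_linear(s(a-.06,b,.006),rate=.12,guard=8))
print(bot.move_linear(s(a-.028,b,.006),rate=.05,guard=15),bot.read_eef_pos(),bot.read_ft_force())
print(bot.move_linear(s(-.045-.0314,0,.006),rate=.05,guard=25),bot.read_eef_pos(),bot.read_ft_force(),bot.read_t())
p,_=bot.read_camera("scene");p2,_=bot.read_camera("side")
cv2.imwrite("pics/leg1.png",np.hstack([cv2.resize(p[170:360,100:300,::-1],(400,380)),cv2.resize(p2[110:240,200:340,::-1],(400,380))]))
E
```

```text
[ 0.45772949 -0.01319436  0.1601796 ] 0.044267593853241055
False
False [ 0.48753024 -0.01894373  0.00576425] [-5.07835515  0.09922207  5.40547786]
False [ 0.5817128  -0.1087582   0.00555761] [-5.33425555  5.78574347  6.95028833] 7.8583
```

View pics/leg1.png

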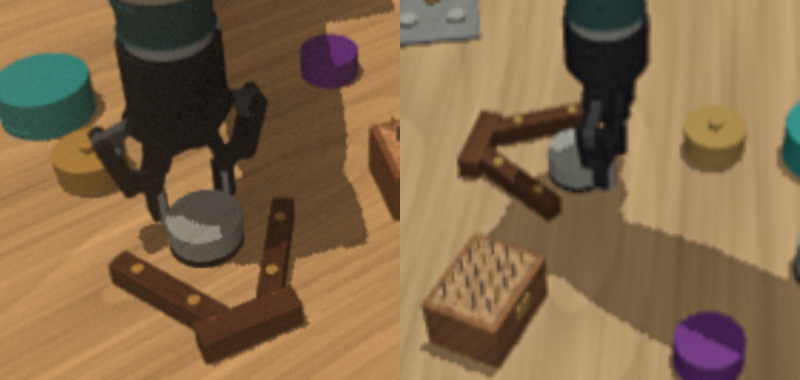

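Leg 1: the block at (205,225) in the left half is in the fingers' cradle at the V mouth. The tin and box haven't moved. Next is the push home along the middle line.

```bash
python3 - <<'E'
from station import bot
from h import *
v=np.load("v.npz");seat,yaw=v["seat"],float(v["yaw"])
d=np.array([np.cos(yaw),np.sin(yaw)]);l=np.array([-d[1],d[0]])
s=lambda a,b,z:[*(seat+a*d+b*l),z]
print(bot.move_linear(s(-.0314+.010,0,.006),rate=.025,guard=16))
e=bot.read_eef_pos();print("tcp site",((e[:2]-seat)@d),(e[:2]-seat)@l,bot.read_ft_force(),bot.read_t())
p,D=bot.read_camera("scene");p2,_=bot.read_camera("side")
cv2.imwrite("pics/leg2.png",np.hstack([cv2.resize(p[230:360,140:270,::-1],(400,400)),cv2.resize(p2[120:220,200:300,::-1],(400,400))]))
E
```

```text
True
tcp site -0.03408129890925032 8.165272079592452e-05 [-1.86784955  0.17146203  3.04396103] 9.7583
```

View pics/leg2.png

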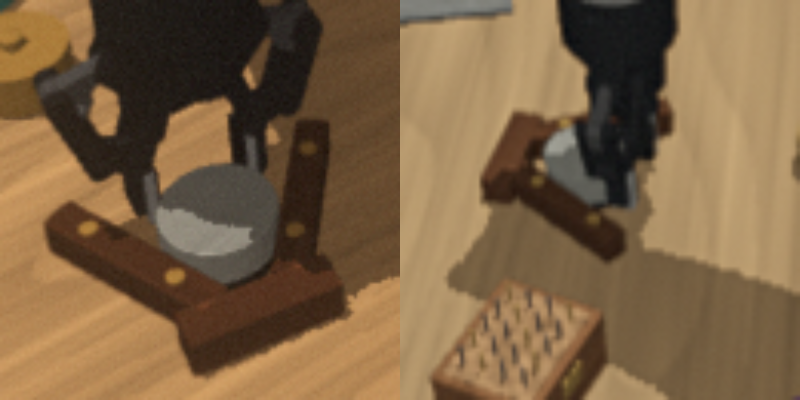

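Block at (217,220) in the left half is in the V and close to both rails. I'll press again with a higher guard to make sure it is fully home.

```bash
python3 - <<'E'
from station import bot
from h import *
v=np.load("v.npz");seat,yaw=v["seat"],float(v["yaw"])
d=np.array([np.cos(yaw),np.sin(yaw)]);l=np.array([-d[1],d[0]])
s=lambda a,b,z:[*(seat+a*d+b*l),z]
for g in(22,28):
    r=bot.move_linear(s(-.0314+.010,0,.006),rate=.015,guard=g)
    e=bot.read_eef_pos();print(r,"tcp site",((e[:2]-seat)@d),(e[:2]-seat)@l,bot.read_ft_force(),bot.read_t())
# let go, straight back, then up
bot.move_linear(s(-.075,0,.006),rate=.05); bot.move_linear(s(-.085,0,.20),rate=.15)
bot.reach(s(-.28,.15,.25),bot.read_tool_rot())
print(bot.read_t(),bot.read_eef_pos())
for n in("scene","side"):
    p,D=bot.read_camera(n);np.savez(n+"2.npz",p=p,d=D);c=bot.calibration(n);P=cloud(D,c).reshape(-1,3)
    for nm,xy,zl in(("block",seat,.0255),("tin",np.array([.483,-.155]),.025)):
        k=P[(np.linalg.norm(P[:,:2]-xy,axis=1)<.036)&(P[:,2]>zl)&(P[:,2]<.036)]
        if len(k)<20: print(n,nm,"few",len(k));continue
        (x,y),r=cv2.minEnclosingCircle(k[:,:2].astype(np.float32));w=np.array([x,y])-seat
        print(n,nm,len(k),round(x,4),round(y,4),round(r,4),"site",w@d,w@l,"z",np.median(k[:,2]))
    b=dict(scene=(140,230,130,130),side=(200,120,100,100))[n];x,y,w,h=b
    cv2.imwrite(f"pics/c_{n}.png",cv2.resize(p[y:y+h,x:x+w,::-1],(400,400),interpolation=cv2.INTER_CUBIC))
cv2.imwrite("pics/fin.png",np.hstack([cv2.imread("pics/c_scene.png"),cv2.imread("pics/c_side.png")]))
E
```

```text
True tcp site -0.034512280279762816 1.3525863381390309e-05 [0.16947277 0.01515019 0.65648001] 10.6083
False tcp site -0.03364544711821427 -0.00023394207152496296 [-19.88495027   0.79449751   9.27608236] 11.7083
15.3583 [0.41018954 0.07106151 0.24988891]
scene block 955 0.6585 -0.1244 0.0306 site -0.0007693777792086581 1.8377697267973493e-05 z 0.02804343686619143
scene tin 710 0.4837 -0.1539 0.032 site -0.16779367621988278 -0.05913344326890412 z 0.02828087758271179
side block 265 0.6603 -0.1259 0.034 site 0.0013124593370708354 -0.001138982337848559 z 0.029040867181997342
side tin 263 0.4825 -0.155 0.0321 site -0.16887509151889013 -0.0604827161173856 z 0.02971333922689484
```

View pics/fin.png

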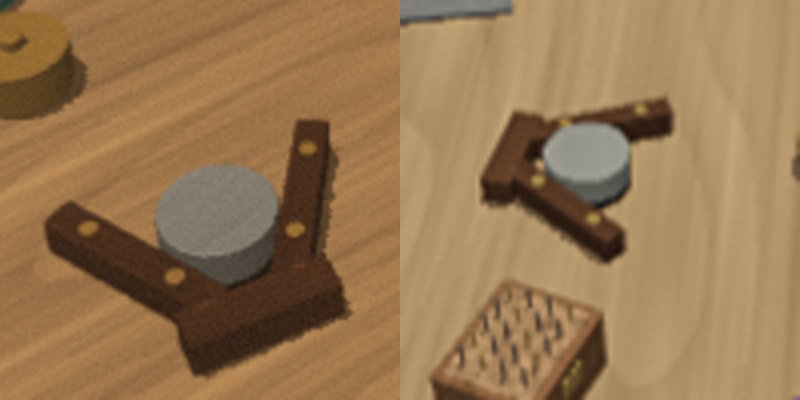

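The final picture shows the block at (217,220) in the left half, against both rails, flat (top at 28 mm) and within about 1 mm of the seat. At 20 N it stalled with only about 3 N sideways, so both rails are taking the load. The tin and bur box are where they were.

```bash
python3 -c "
from station import bot
print(bot.close_job())"
```

```text
the job is handed in; nothing more can be done
None
```

I pushed the bench block flat along the bench into the V-stop, where it sits against both rails (within about 1 mm of the seat by camera), then backed the arm away and handed the job in at about 15 s, with the tin and bur box left where they were.

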